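# Push the vial carriers home and shut the gate

## Robot

A 6-joint arm with a two-finger parallel gripper is mounted at the origin on a cart in front of the work surface, level with it; the furniture and walls round the work are solid. World frame = base frame: x ahead of the robot, y to its left, z up, the work surface at z = 0. Lengths are in m, angles in degrees, forces in N, time in s.
With the tool pointing down it reaches from about 0.35 to 0.875 m from the base axis. Payload 4.2 kg.
Tool frame: the origin (TCP) lies on the centre line of the jaws, within the pads' length; the fingertips stand 25 mm ahead of it and the grasp point (between the pads) lies 6 mm ahead of it; z points along the fingers, y is the line along which they close (so a half turn about z gives the same grasp; the last joint's range is limited). The gripper opens to 87 mm and grips with 3 to 60 N. Pads are 19 mm wide; open, the fingers measure 117 mm over their backs; the gripper's body (75 mm by 190 mm) begins 51 mm behind the grasp point.
Start: joints at [81.795, 22.042, 0.453, 0, -68.411, -14.817], TCP at [0.244, 0.575, 0.248] pointing down, gripper open.
Joint ranges: [-179.83, 179.83], [-69.29, 118.12], [-61.27, 80.66], [-181.25, 117.63], [-171.15, -9.14], [-177.46, 177.46]. Speed limits (degrees/s): [159.86, 159.86, 180, 180, 180, 180].

## Interface

Orientations are given as a 3x3 rotation matrix whose columns are the frame's x, y, z axes.
In Python, from station import r gives the robot as it stands.
- The arm moves only by the tool move_arm, never from a script. Its argument "series" is a list of rows, each an object with "grip": the opening, from 0 (shut) to 1 (fully open); "xyz": the shift along the tool's x, y, z in mm, a list of three; "angular": the turn, a rotation vector about the tool's x, y, z in rad, a list of three. A call has 1 to 10 rows; each row is the pose to reach, as a shift and turn from the pose commanded when the call began, along the tool's axes at that moment; what a row does not reach only later rows make up. A row lasts 1/10 s, in which the tool goes at most 50 mm and 8.59 degrees, less where a joint would pass 70% of its speed; a pose out of reach is approached as far as the arm can. A call with a gripper value outside its range is refused whole. The fingers move at their own pace and stop on an object; the grip force is fixed at half the most. Time passes only in rows, so rows that repeat a pose let the fingers close. It gives the time, the measured TCP pose, the force, the opening and the grip force at its end, in the units of the state.
- r.sense(): the state, without advancing time (a new reading comes with each control period).
- r.capture(name): name is "scene" or "top" or "wrist"; returns a dict with "img" (400x640x3 uint8, red, green, blue), "camera_matrix" (3x3 intrinsics, pixels), "rvec" (rotation vector, rad) and "tvec" (3), from world to camera coordinates, as OpenCV has them; the wrist camera has in their place "hand_eye" (4x4, takes a point from camera to tool coordinates, whose origin is the TCP and whose axes are the flange's). Camera axes: x right, y down, z forward; pixel columns grow to the right and rows downward; lengths in m; the calibration is good to about 2 mm. A picture is of the moment at which its call begins: read the wrist's pose just before it. There is no depth.
- r.finish_job(): hands the job in; it is judged then, once.
The state is a dict: "time_s": time; "joints": joint angles; "joint_velocities": joint speeds; "effort": joint torques, N m; "tcp_pos": TCP position; "ee_rot": TCP orientation; "wrist_force": force on the tool from outside, world axes, zero at the start; "moment": the same for the moment, N m; "gripper_width": opening from 0.0 (shut) to 1.0 (fully open); "gripper_force": force on a finger pad.
Only numpy, scipy, OpenCV 4.12 (cv2) and the standard library are available. Lean on these libraries where they do the work, as an engineer would, in place of code of your own. Each camera call takes 0.05 s, during which the arm holds its last target. There are 200 camera calls.

## Task

Load the reader: push the row of four vial carriers along the track as one train, with the fingertips low on the last carrier's side, until the first one stands against the end stop, then swing the gate shut across the track behind them until it meets its stop. Nothing is to be picked up, the vials must not be touched, and everything else on the bench stays where it is.

Things in the scene. Friction and masses are not known exactly. Their poses are not given: they have to be found in the camera images.
- track: Carrier track, fixed: straight aluminium rail, 58 mm wide, y = -170 to +151 mm, a white reader box (122x120, 142 high) beyond its end. Origin: on the bench under the track's centre line where the shut gate crosses it. y runs along the track to the end stop, x across (gate hinge on the -x side), z up. Deck 22 mm above the bench, tops of the side rails (x = 19.5 to 25.5 either side) 36 mm.
- end_stop (a point): Centre of the rubber faced end stop, at deck height: track x = 0, y = +151 mm. The first carrier is home when its side touches it. Lips on the side rails run in a groove round the carriers: they slide along y but cannot be lifted or tipped out.
- gate_pivot (a point): On the upright hinge axis of the gate: track x = -42, y = 0 mm, 52 mm above the bench. The pin's head is 70 mm above the bench; its bracket (36 high) reaches x = -61 mm. Across the track stands the gate's stop pin (8 mm thick, 60 high) at x = +30, y = +8.5 mm on a bracket to x = +45.
- gate_arm (a point): A point in the middle of the steel gate arm, 45 mm from the hinge axis, 52 mm above the bench. The arm is a straight flat bar, 8 mm thick, reaching 74 mm from the hinge axis, its lower edge 41 and its upper edge 63 mm above the bench, so that it swings freely over the side rails.
- gate (a joint): Swing angle of the gate, rad. 0 = wide open: the arm points away from the end stop and 30 degrees outwards from the track's -x side. It grows counter-clockwise from above to 2.094 = shut: the arm lies straight across the track (along +x) against its stop pin. Starts at 0 to 0.35. Light hinge friction (about 1 N at the arm); stays where it is left.
- carrier_1: Grey vial carrier 1 of the row, counted from the end stop: round puck, 36 mm across, 44 high, about 80 g, on the deck. Origin: centre of its underside, 22 mm above the bench; its side is free from 36 to 66 mm above the bench. The row starts closed up (0.2 mm gaps), 60 to 110 mm short of home. Home: track y = 133 mm.
- carrier_2: Grey vial carrier 2 of the row, counted from the end stop: round puck, 36 mm across, 44 high, about 80 g, on the deck. Origin: centre of its underside, 22 mm above the bench; its side is free from 36 to 66 mm above the bench. The row starts closed up (0.2 mm gaps), 60 to 110 mm short of home. Home: track y = 97 mm.
- carrier_3: Grey vial carrier 3 of the row, counted from the end stop: round puck, 36 mm across, 44 high, about 80 g, on the deck. Origin: centre of its underside, 22 mm above the bench; its side is free from 36 to 66 mm above the bench. The row starts closed up (0.2 mm gaps), 60 to 110 mm short of home. Home: track y = 61 mm.
- carrier_4: Grey vial carrier 4 of the row, counted from the end stop (the last: push on it): round puck, 36 mm across, 44 high, about 80 g, on the deck. Origin: centre of its underside, 22 mm above the bench; its side is free from 36 to 66 mm above the bench. The row starts closed up (0.2 mm gaps), 60 to 110 mm short of home. Home: track y = 25 mm.
- timer: Bystander, to be left alone: square countdown timer, 62 x 62 x 20 mm. Origin: centre of its underside.
- strip_pot: Bystander, to be left alone: small round bottle, 42 mm wide, 102 mm high. Origin: centre of its underside.
- forceps: Bystander, to be left alone: steel forceps, 130 mm, lying flat. Origin: centre of its underside.
- carrier_spare: Bystander, to be left alone: a fifth carrier with a vial, standing on the bench beside the track; it does not belong to the row. Origin: centre of its underside.
- tube_rack: Bystander, to be left alone: tube rack 64 x 168 x 58 mm with five tubes. Origin: centre of its underside.
- cup_2: Bystander, to be left alone: sample cup with screw cap, 57 mm wide, 68 mm high. Origin: centre of its underside.
- pen_1: Bystander, to be left alone: marker pen, 135 mm. Origin: centre of its underside.
- slide_box: Bystander, to be left alone: small flat box 37 x 85 x 30 mm. Origin: centre of its underside.
- vial_1: The small red-capped vial in carrier 1, held fast in it, not to be touched: 24 mm thick, cap 16 mm. Origin: its underside, 16 mm above the carrier's underside; its top is 87 mm above the bench.
- vial_2: The small red-capped vial in carrier 2, held fast in it, not to be touched: 24 mm thick, cap 16 mm. Origin: its underside, 16 mm above the carrier's underside; its top is 87 mm above the bench.
- vial_3: The small red-capped vial in carrier 3, held fast in it, not to be touched: 24 mm thick, cap 16 mm. Origin: its underside, 16 mm above the carrier's underside; its top is 87 mm above the bench.
- vial_4: The small red-capped vial in carrier 4, held fast in it, not to be touched: 24 mm thick, cap 16 mm. Origin: its underside, 16 mm above the carrier's underside; its top is 87 mm above the bench.

How it is judged:
By the outcome, as a careful person would: the job done as asked, in the order asked, and still so for the second after the job is handed in, with the robot touching nothing.
It also fails if it takes over 51 s, if anything falls off the work surface, if the arm or the gripper's body presses on something with over 40 N, if the wrist force passes 120 N, or if a joint passes its speed limit or range.

## Working session

There is one attempt and no reset: what is moved stays moved. The work goes in short steps, Python scripts to look and compute and a tool call to move; the robot and the scene stay as the last step left them, time stands still between calls to the robot, and variables do not carry over. Pictures are saved under pics/ and viewed, at most 10 in all, crops included, and the job is handed in when it is done.

Besides the shell and the picture viewer there is one more tool, called after "Emit:" as name(argument=value, ...), one argument or row to a line, values as JSON. move_arm: Moves the arm, as the interface text tells. Its arguments: {"type":"object","properties":{"series":{"type":"array"}},"required":["series"]}

```bash
mkdir -p pics; python3 - <<'E'
from station import r
import cv2,pickle
s=r.sense();print(s)
for n in("scene","top"):
    c=r.capture(n);pickle.dump(c,open(n+".pkl","wb"));cv2.imwrite(f"pics/{n}0.png",c["img"][...,::-1])
    print(n,c["camera_matrix"],c["rvec"],c["tvec"])
E
```

```text
{'time_s': 0.0, 'joints': array([ 8.17949761e+01,  2.20899876e+01,  3.79992395e-01, -3.07709017e-02,
       -6.84110853e+01, -1.48168520e+01]), 'joint_velocities': array([ 0.0253503 ,  0.02017306,  0.03239979, -0.05193933, -0.03282879,
        0.11713211]), 'effort': array([-8.45358154e-04, -3.90665209e+01,  1.87402010e+01,  4.21969414e+00,
        1.09191769e-02, -1.94435911e-04]), 'tcp_pos': array([0.24418144, 0.57472652, 0.24646454]), 'ee_rot': array([[ 9.20278121e-01, -3.91264038e-01, -7.95853489e-04],
       [-3.91264843e-01, -9.20275905e-01, -2.02030252e-03],
       [ 5.80669335e-05,  2.17062970e-03, -9.99997642e-01]]), 'wrist_force': array([ 0.00572157, -0.14493082, -0.57181272]), 'moment': array([-0.00241112, -0.00256913,  0.00134238]), 'gripper_force': 0.0, 'gripper_width': 0.9986610651399677}
scene [[457.39490989   0.         323.22586567]
 [  0.         457.39490989 201.24771479]
 [  0.           0.           1.        ]] [ 1.85586496 -0.98422228  0.60745509] [-0.33078343  0.27038641  0.70422251]
top [[506.09681009   0.         320.47437048]
 [  0.         506.09681009 202.8265357 ]
 [  0.           0.           1.        ]] [ 2.1712378  -2.0445257   0.22289466] [-0.03729045  0.60354148  1.42171896]
```

View pics/scene0.png

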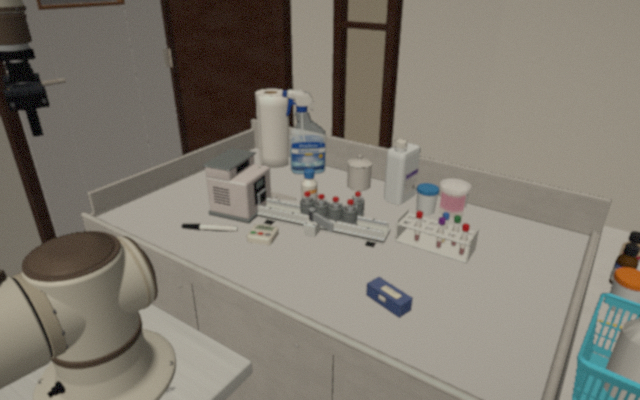

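View pics/top0.png

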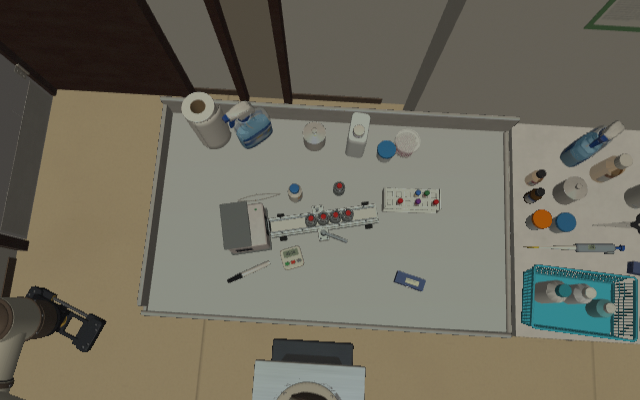

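The track runs from the reader (≈245,225 in the top view) to ≈(378,215), with the row at columns 310–350. The gate hinge is near (322,235), with its arm pointing right. I'll enlarge this area.

```bash
cat > h.py <<'E'
import numpy as np,cv2,pickle
def ray(c,uv,z):
    R=cv2.Rodrigues(np.array(c["rvec"]))[0];t=np.array(c["tvec"]).ravel()
    p=cv2.undistortPoints(np.array([[uv]],float),c["camera_matrix"],None)[0,0]
    d=R.T@np.array([*p,1]);o=-R.T@t
    return o+d*(z-o[2])/d[2]
def proj(c,P):
    return cv2.projectPoints(np.array(P,float).reshape(-1,3),np.array(c["rvec"]),np.array(c["tvec"]),c["camera_matrix"],None)[0][:,0]
E
python3 - <<'E'
import pickle,cv2
c=pickle.load(open("top.pkl","rb"));cv2.imwrite("pics/topc.png",cv2.resize(c["img"][170:280,225:385,::-1],None,fx=5,fy=5,interpolation=cv2.INTER_CUBIC))
c=pickle.load(open("scene.pkl","rb"));cv2.imwrite("pics/scc.png",cv2.resize(c["img"][160:260,240:400,::-1],None,fx=5,fy=5,interpolation=cv2.INTER_CUBIC))
E
```

```text
(no output)
```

View pics/topc.png

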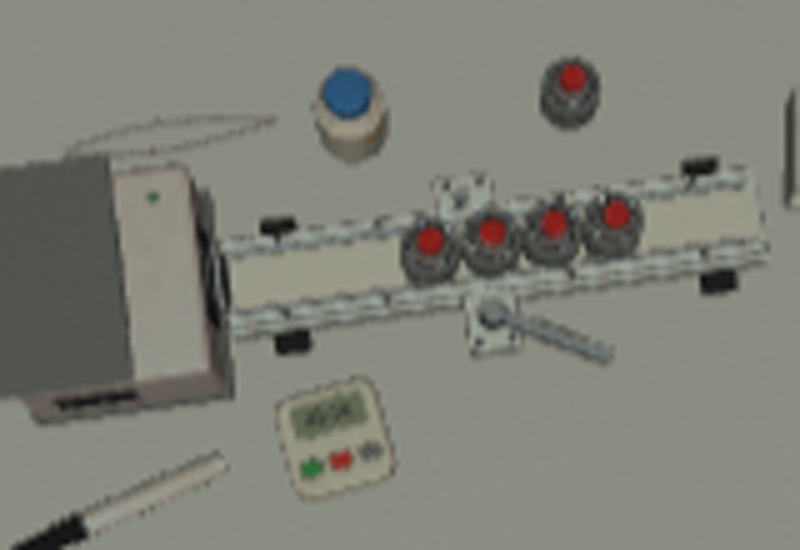

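View pics/scc.png

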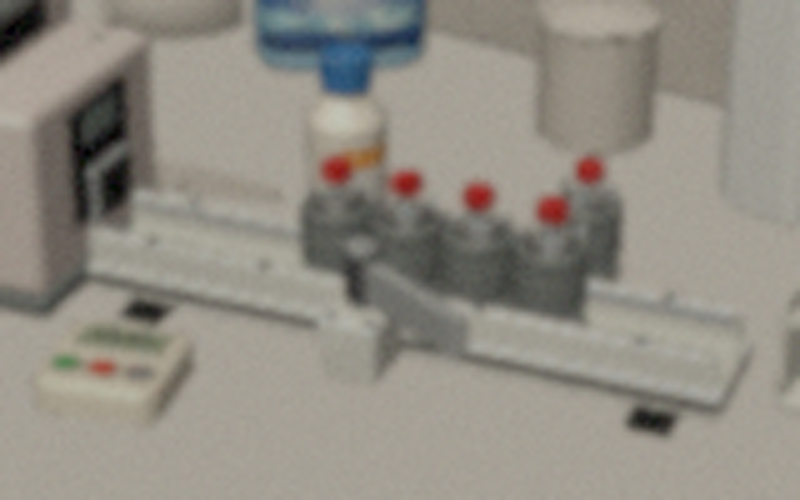

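Crop (×5, offset 225,170): caps of the row at (430,240), (492,232), (554,223) and (616,213). The hinge pin head is at (492,313), the arm tip at (608,353), and the track's open end at x≈745–765. The spare stands well off the row.

```bash
python3 - <<'E'
from h import *
np.set_printoptions(precision=4,suppress=True)
c=pickle.load(open("top.pkl","rb"));f=lambda u,v,z:ray(c,(225+(u-2)/5,170+(v-2)/5),z)
caps=np.array([f(*p,.087) for p in((430,240),(492,232),(554,223),(616,213))]);print(caps)
s=pickle.load(open("scene.pkl","rb"))
caps2=np.array([ray(s,(240+(u-2)/5,160+(v-2)/5),.087-.004) for u,v in((337,170),(406,183),(478,197),(553,211))]);print("scene",caps2)
d=caps[0]-caps[3];d/=np.linalg.norm(d);print("dir",d,np.degrees(np.arctan2(-d[0],d[1])),"spacing",np.linalg.norm(np.diff(caps,axis=0),axis=1))
d2=caps2[0]-caps2[3];print(np.degrees(np.arctan2(-d2[0],d2[1])))
h=f(492,313,.07);tip=f(608,353,.063);print("hinge",h,"tip",tip,np.linalg.norm((h-tip)[:2]))
print("spare",f(572,78,.065))
ends=[f(745,172,.036),f(765,242,.036),f(765,258,.022)];print("ends",ends)
# rails edges far side & near side
for a in [(222,245,.036),(745,172,.036),(232,318,.036),(765,242,.036)]:print(a,f(*a))
yt=d[:2];xt=np.array([yt[1],-yt[0]])
o=h[:2]+.042*xt;print("origin from hinge",o)
for k in caps:print("cap in track",(k[:2]-o)@xt,(k[:2]-o)@yt)
t=(tip-h)[:2];print("gate ang",np.degrees(np.arctan2(t@yt,t@xt)))
E
```

```text
[[ 0.5548  0.0246  0.087 ]
 [ 0.5616 -0.0107  0.087 ]
 [ 0.569  -0.046   0.087 ]
 [ 0.577  -0.0813  0.087 ]]
scene [[ 0.5557  0.0225  0.083 ]
 [ 0.5629 -0.0124  0.083 ]
 [ 0.5697 -0.0482  0.083 ]
 [ 0.5773 -0.0843  0.083 ]]
dir [-0.2056  0.9786  0.    ] 11.863497509369775 spacing [0.0359 0.0361 0.0362]
11.407533497609863
hinge [ 0.5173 -0.0135  0.07  ] tip [ 0.4991 -0.0819  0.063 ] 0.07076932294547543
spare [ 0.6611 -0.0525  0.065 ]
ends [array([ 0.6168, -0.1597,  0.036 ]), array([ 0.575 , -0.1732,  0.036 ]), array([ 0.5679, -0.1751,  0.022 ])]
(222, 245, 0.036) [0.5537 0.1491 0.036 ]
(745, 172, 0.036) [ 0.6168 -0.1597  0.036 ]
(232, 318, 0.036) [0.5103 0.1397 0.036 ]
(765, 242, 0.036) [ 0.575  -0.1732  0.036 ]
origin from hinge [ 0.5584 -0.0048]
cap in track 0.0025180969837890694 0.029517780755225854
cap in track 0.0019397014223198634 -0.0064079613842643384
cap in track 0.0019391911420885448 -0.04248066288013238
cap in track 0.002518096983789067 -0.07870988697515531
gate ang -116.77457208615617
```

Emit:
move_arm(
  series=[
    {"grip": 0, "xyz": [34, 29.5, 0], "angular": [0, 0, 0.0965]},
    {"grip": 0, "xyz": [68, 59, 0], "angular": [0, 0, 0.193]},
    {"grip": 0, "xyz": [102, 88.5, 0], "angular": [0, 0, 0.2895]},
    {"grip": 0, "xyz": [136, 118, 0], "angular": [0, 0, 0.386]},
    {"grip": 0, "xyz": [170, 147.5, 0], "angular": [0, 0, 0.4825]},
    {"grip": 0, "xyz": [204, 177, 0], "angular": [0, 0, 0.579]},
    {"grip": 0, "xyz": [238, 206.5, 0], "angular": [0, 0, 0.6755]},
    {"grip": 0, "xyz": [272, 236, 0], "angular": [0, 0, 0.772]},
    {"grip": 0, "xyz": [306, 265.5, 0], "angular": [0, 0, 0.8685]},
    {"grip": 0, "xyz": [340, 295, 0], "angular": [0, 0, 0.965]},
  ],
)

```text
time_s: 1.1
tcp_pos: [0.4421, 0.1689, 0.2474]
ee_rot: [[0.199, -0.98, -0.0], [-0.98, -0.199, 0.0], [-0.0, 0.0, -1.0]]
wrist_force: [1.0, 0.8, 0.3]
gripper_width: 0.172
gripper_force: 0.0
```

Emit:
move_arm(
  series=[
    {"grip": 0, "xyz": [41, -10, 0], "angular": [0, 0, 0]},
    {"grip": 0, "xyz": [82, -21, 0], "angular": [0, 0, 0]},
    {"grip": 0, "xyz": [123, -31, 0], "angular": [0, 0, 0]},
    {"grip": 0, "xyz": [164, -42, 0], "angular": [0, 0, 0]},
    {"grip": 0, "xyz": [205, -52, 0], "angular": [0, 0, 0]},
    {"grip": 0, "xyz": [246, -63, 0], "angular": [0, 0, 0]},
    {"grip": 0, "xyz": [287, -73, 0], "angular": [0, 0, 0]},
    {"grip": 0, "xyz": [322, -83, 0], "angular": [0, 0, 0]},
    {"grip": 0, "xyz": [322, -83, 40], "angular": [0, 0, 0]},
    {"grip": 0, "xyz": [322, -83, 80], "angular": [0, 0, 0]},
  ],
)

```text
time_s: 2.1
tcp_pos: [0.5891, -0.1291, 0.1668]
ee_rot: [[0.2, -0.98, 0.002], [-0.98, -0.2, 0.0], [0.0, -0.002, -1.0]]
wrist_force: [-0.5, 0.2, -0.6]
gripper_width: 0.007
gripper_force: 0.0
```

```bash
python3 - <<'E'
from station import r
import cv2
s=r.sense();print(s["tcp_pos"],s["wrist_force"],s["gripper_width"])
c=r.capture("wrist");print(c["hand_eye"]);cv2.imwrite("pics/w1.png",c["img"][...,::-1])
E
```

```text
[ 0.58912881 -0.12906659  0.16683912] [-0.48852113  0.24504067 -0.59475366] 0.007009570801835523
[[-8.98065345e-05 -9.60021715e-01 -2.79925524e-01  7.68628107e-02]
 [ 9.99999985e-01 -4.44698224e-05 -1.68310976e-04  8.94627855e-04]
 [ 1.49133953e-04 -2.79925534e-01  9.60021704e-01 -1.36463453e-01]
 [ 0.00000000e+00  0.00000000e+00  0.00000000e+00  1.00000000e+00]]
```

View pics/w1.png

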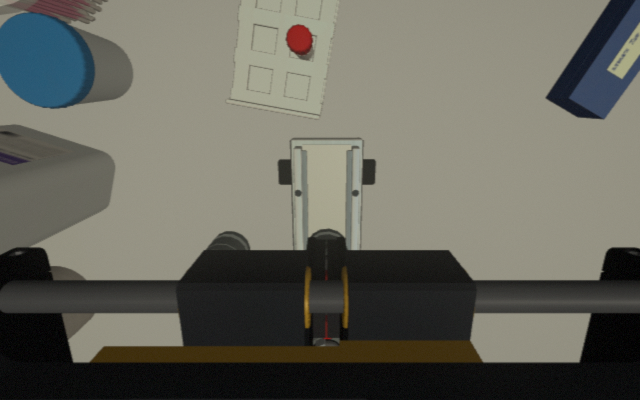

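The wrist view shows the fingers centred over the rails (rail centre ≈328, finger ≈326). A grey round thing at (230,243) and a dark ring at (327,237) are unexplained, so I'll check them by projection and with the fixed cameras.

```bash
python3 - <<'E'
from station import r
from h import *
s=r.sense();w=r.capture("wrist");K=w["camera_matrix"];T=np.eye(4);T[:3,:3]=s["ee_rot"];T[:3,3]=s["tcp_pos"]
M=np.linalg.inv(T@w["hand_eye"]);print(K[0,0],K[:2,2])
pr=lambda P:(lambda q:np.round(q[:2]/q[2]))(K@(M[:3,:3]@np.array(P)+M[:3,3]))
print("tip",pr(s["tcp_pos"]+s["ee_rot"]@[0,0,.025]))
for n,P in dict(c4top=(.577,-.0825,.066),c4rear=(.5806,-.1,.066),cap4=(.577,-.0825,.087),sparetop=(.661,-.0525,.044),sparebase=(.661,-.0525,0),sparecap=(.661,-.0525,.065),railend=(.5955,-.168,.036)).items():print(n,pr(P))
a=r.capture("top")["img"][150:270,225:425];b=r.capture("scene")["img"][130:250,230:430]
cv2.imwrite("pics/m1.png",cv2.resize(np.vstack([a,b])[...,::-1],None,fx=2.5,fy=2.5,interpolation=cv2.INTER_CUBIC))
E
```

```text
353.39839834647114 [325.87888875 200.4842574 ]
tip [324. 258.]
c4top [320. 275.]
c4rear [320. 252.]
cap4 [320. 290.]
sparetop [208. 276.]
sparebase [223. 252.]
sparecap [199. 290.]
railend [318. 147.]
```

View pics/m1.png

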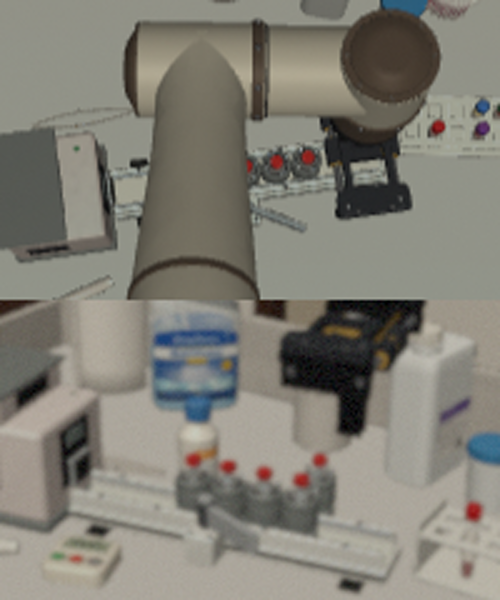

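```bash
python3 - <<'E'
from station import r
s=r.sense();print(s["time_s"],s["tcp_pos"],s["ee_rot"],s["joint_velocities"])
E
```

```text
2.3 [ 0.58860451 -0.12796122  0.16765228] [[ 2.03269564e-01 -9.79122002e-01 -1.26081564e-03]
 [-9.79122540e-01 -2.03268376e-01 -1.00900003e-03]
 [ 7.31650184e-04  1.43959201e-03 -9.99998696e-01]] [ 0.4432067  -2.25093004  3.0449381   0.66689801  0.33433991  0.06128659]
```

Emit:
move_arm(
  series=[
    {"grip": 0, "xyz": [0, 2, 25], "angular": [0, 0, 0]},
    {"grip": 0, "xyz": [0, 2, 50], "angular": [0, 0, 0]},
    {"grip": 0, "xyz": [0, 2, 75], "angular": [0, 0, 0]},
    {"grip": 0, "xyz": [0, 2, 90], "angular": [0, 0, 0]},
    {"grip": 0, "xyz": [0, 2, 97], "angular": [0, 0, 0]},
    {"grip": 0, "xyz": [0, 2, 97], "angular": [0, 0, 0]},
    {"grip": 0, "xyz": [-4, 2, 97], "angular": [0, 0, 0]},
    {"grip": 0, "xyz": [-8, 2, 97], "angular": [0, 0, 0]},
    {"grip": 0, "xyz": [-11, 2, 97], "angular": [0, 0, 0]},
    {"grip": 0, "xyz": [-13, 2, 97], "angular": [0, 0, 0]},
  ],
)

```text
time_s: 3.3
tcp_pos: [0.5841, -0.115, 0.0712]
ee_rot: [[0.203, -0.979, 0.001], [-0.979, -0.203, 0.0], [0.0, -0.001, -1.0]]
wrist_force: [-0.4, -0.2, 1.0]
gripper_width: 0.006
gripper_force: 0.0
```

```bash
python3 - <<'E'
from station import r
import cv2,numpy as np
s=r.sense();print(s["time_s"],s["tcp_pos"],s["wrist_force"])
b=r.capture("scene")["img"][150:250,280:420]
b2=r.capture("wrist")["img"][100:350,180:480]
b=cv2.resize(b,(560,400),interpolation=cv2.INTER_CUBIC);b2=cv2.resize(b2,(240,400)) if 0 else cv2.resize(b2,(240,200))
cv2.imwrite("pics/m2.png",np.hstack([b,np.vstack([b2,np.zeros((200,240,3),np.uint8)])])[...,::-1])
E
```

```text
3.3 [ 0.58410046 -0.1149854   0.07124841] [-0.38515479 -0.24277843  1.02255072]
```

View pics/m2.png

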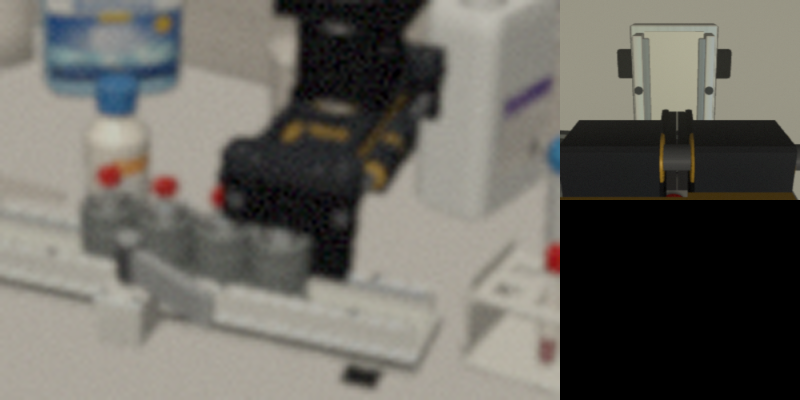

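The fingertips stand just behind carrier 4 (crop ≈(330,260)), low, with no force. Now pushing.

Emit:
move_arm(
  series=[
    {"grip": 0, "xyz": [-3, 0, 0], "angular": [0, 0, 0]},
    {"grip": 0, "xyz": [-7, 0, 0], "angular": [0, 0, 0]},
    {"grip": 0, "xyz": [-12, 0, 0], "angular": [0, 0, 0]},
    {"grip": 0, "xyz": [-18, 0, 0], "angular": [0, 0, 0]},
    {"grip": 0, "xyz": [-24, 0, 0], "angular": [0, 0, 0]},
    {"grip": 0, "xyz": [-30, 0, 0], "angular": [0, 0, 0]},
    {"grip": 0, "xyz": [-36, 0, 0], "angular": [0, 0, 0]},
    {"grip": 0, "xyz": [-42, 0, 0], "angular": [0, 0, 0]},
    {"grip": 0, "xyz": [-48, 0, 0], "angular": [0, 0, 0]},
    {"grip": 0, "xyz": [-54, 0, 0], "angular": [0, 0, 0]},
  ],
)

```text
time_s: 4.4
tcp_pos: [0.5728, -0.0621, 0.0706]
ee_rot: [[0.203, -0.979, 0.0], [-0.979, -0.203, -0.0], [0.0, -0.0, -1.0]]
wrist_force: [0.9, -1.8, -0.0]
gripper_width: 0.008
gripper_force: 1.3
```

Emit:
move_arm(
  series=[
    {"grip": 0, "xyz": [-6, 0, 0], "angular": [0, 0, 0]},
    {"grip": 0, "xyz": [-12, 0, 0], "angular": [0, 0, 0]},
    {"grip": 0, "xyz": [-18, 0, 0], "angular": [0, 0, 0]},
    {"grip": 0, "xyz": [-24, 0, 0], "angular": [0, 0, 0]},
    {"grip": 0, "xyz": [-29, 0, 0], "angular": [0, 0, 0]},
    {"grip": 0, "xyz": [-34, 0, 0], "angular": [0, 0, 0]},
    {"grip": 0, "xyz": [-38, 0, 0], "angular": [0, 0, 0]},
    {"grip": 0, "xyz": [-41, 0, 0], "angular": [0, 0, 0]},
    {"grip": 0, "xyz": [-44, 0, 0], "angular": [0, 0, 0]},
    {"grip": 0, "xyz": [-46, 0, 0], "angular": [0, 0, 0]},
  ],
)

```text
time_s: 5.4
tcp_pos: [0.5636, -0.0173, 0.0706]
ee_rot: [[0.203, -0.979, -0.0], [-0.979, -0.203, -0.0], [0.0, 0.0, -1.0]]
wrist_force: [-0.2, -2.2, 0.8]
gripper_width: 0.005
gripper_force: 1.4
```

Emit:
move_arm(
  series=[
    {"grip": 0, "xyz": [-1, 0, 0], "angular": [0, 0, 0]},
    {"grip": 0, "xyz": [-2, 0, 0], "angular": [0, 0, 0]},
    {"grip": 0, "xyz": [-3, 0, 0], "angular": [0, 0, 0]},
    {"grip": 0, "xyz": [-4, 0, 0], "angular": [0, 0, 0]},
    {"grip": 0, "xyz": [-5, 0, 0], "angular": [0, 0, 0]},
    {"grip": 0, "xyz": [-6, 0, 0], "angular": [0, 0, 0]},
  ],
)

```text
time_s: 6.0
tcp_pos: [0.5624, -0.0116, 0.0706]
ee_rot: [[0.203, -0.979, 0.0], [-0.979, -0.203, -0.0], [0.0, -0.0, -1.0]]
wrist_force: [0.8, -2.6, 0.9]
gripper_width: 0.005
gripper_force: 1.4
```

Emit:
move_arm(
  series=[
    {"grip": 0, "xyz": [-1, 0, 0], "angular": [0, 0, 0]},
    {"grip": 0, "xyz": [-2, 0, 0], "angular": [0, 0, 0]},
  ],
)

```text
time_s: 6.2
tcp_pos: [0.5622, -0.01, 0.0707]
ee_rot: [[0.203, -0.979, 0.0], [-0.979, -0.203, -0.001], [0.001, -0.0, -1.0]]
wrist_force: [2.0, -7.3, -0.1]
gripper_width: 0.006
gripper_force: 3.9
```

Emit:
move_arm(
  series=[
    {"grip": 0, "xyz": [-1, 0, 0], "angular": [0, 0, 0]},
  ],
)

```text
time_s: 6.3
tcp_pos: [0.5623, -0.0097, 0.0708]
ee_rot: [[0.203, -0.979, 0.001], [-0.979, -0.203, -0.002], [0.002, -0.0, -1.0]]
wrist_force: [3.7, -9.8, -0.1]
gripper_width: 0.008
gripper_force: 5.5
```

Home contact: the force rose from 2.6 to 10 N at world y ≈ -0.0098, about where home was predicted. Next I back off, lift, and go over to the outer side of the gate.

Emit:
move_arm(
  series=[
    {"grip": 0, "xyz": [2, 0, 0], "angular": [0, 0, 0]},
    {"grip": 0, "xyz": [10, 0, 0], "angular": [0, 0, 0]},
    {"grip": 0, "xyz": [25, 0, 0], "angular": [0, 0, 0]},
    {"grip": 0, "xyz": [42, 0, 0], "angular": [0, 0, 0]},
    {"grip": 0, "xyz": [42, 0, -30], "angular": [0, 0, 0]},
    {"grip": 0, "xyz": [42, 0, -60], "angular": [0, 0, 0]},
    {"grip": 0, "xyz": [37, 30, -60], "angular": [0, 0, 0]},
    {"grip": 0, "xyz": [32, 60, -60], "angular": [0, 0, 0]},
    {"grip": 0, "xyz": [27, 95, -60], "angular": [0, 0, 0]},
    {"grip": 0, "xyz": [27, 95, -60], "angular": [0, 0, 0]},
  ],
)

```text
time_s: 7.3
tcp_pos: [0.4691, -0.0555, 0.13]
ee_rot: [[0.201, -0.98, -0.005], [-0.98, -0.201, 0.001], [-0.002, 0.005, -1.0]]
wrist_force: [-0.9, 0.5, 0.6]
gripper_width: 0.004
gripper_force: 0.0
```

```bash
python3 - <<'E'
from station import r
from h import *
s=r.sense();print(s["time_s"],s["tcp_pos"],s["wrist_force"])
a=r.capture("top");pickle.dump(a,open("top2.pkl","wb"))
b=r.capture("scene")["img"][130:260,220:420]
cv2.imwrite("pics/m3.png",cv2.resize(np.hstack([a["img"][150:280,225:400],b])[...,::-1],None,fx=2.1,fy=2.1,interpolation=cv2.INTER_CUBIC))
yt=np.array([-.203,.979]);xt=np.array([.979,.203])
O=np.array([.561,-.0065]);p=s["tcp_pos"][:2]-O;p=np.array([p@xt,p@yt])*1e3;print("track pos",p)
for th in [-117,-117,-110,-103,-95,-87,-79,-70,-61,-52,-43,-34,-25,-17,-10,-5,-2,0]:
    t=np.radians(th);A=np.array([np.cos(t),np.sin(t)]);n=np.array([-A[1],A[0]])
    h=15*abs(n[0])+9.5*abs(n[1])+4;C=np.array([-42,0])+50*A-h*n
    co=np.array([15*np.sign(n[0]),9.5*np.sign(n[1])]);print(th,C.round(1),"tool dxy",-(C-p)[::-1].round(1),"contact r",round((C+co-[-42,0])@A))
E
```

```text
7.3 [ 0.46909616 -0.05549409  0.12999023] [-0.89219017  0.54496788  0.61141218]
track pos [-99.91966242 -29.30873757]
-117 [-84.  -34.7] tool dxy [  5.4 -15.9] contact r 52
-117 [-84.  -34.7] tool dxy [  5.4 -15.9] contact r 52
-110 [-79.2 -39.7] tool dxy [ 10.4 -20.8] contact r 54
-103 [-73.5 -44.1] tool dxy [ 14.7 -26.5] contact r 56
-95 [-66.1 -48.1] tool dxy [ 18.8 -33.9] contact r 58
-87 [-58.8 -51. ] tool dxy [ 21.6 -41.1] contact r 41
-79 [-52.6 -53. ] tool dxy [ 23.7 -47.3] contact r 44
-70 [-45.  -54.3] tool dxy [ 25. -55.] contact r 46
-61 [-36.8 -54.3] tool dxy [ 25.  -63.2] contact r 49
-52 [-28.3 -52.7] tool dxy [ 23.4 -71.6] contact r 52
-43 [-19.9 -49.6] tool dxy [ 20.3 -80. ] contact r 54
-34 [-11.9 -44.8] tool dxy [ 15.5 -88. ] contact r 57
-25 [ -4.7 -38.3] tool dxy [  9.  -95.2] contact r 60
-17 [  0.7 -31.3] tool dxy [   2.  -100.6] contact r 62
-10 [  4.5 -24.4] tool dxy [  -4.9 -104.4] contact r 63
-5 [  6.5 -19.1] tool dxy [ -10.2 -106.4] contact r 64
-2 [  7.5 -15.8] tool dxy [ -13.6 -107.4] contact r 65
0 [  8.  -13.5] tool dxy [ -15.8 -107.9] contact r 50
```

View pics/m3.png

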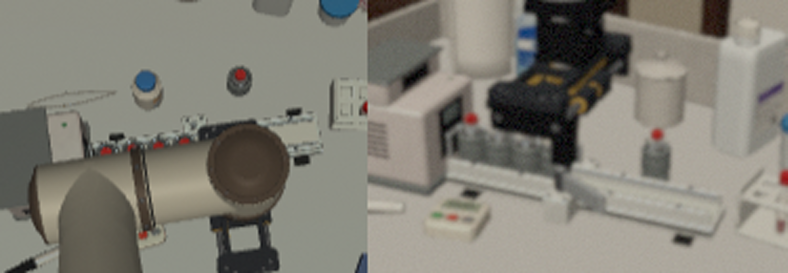

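The train stands against the reader, and the gripper is over the outer side of the gate. I'll descend and let it settle.

Emit:
move_arm(
  series=[
    {"grip": 0, "xyz": [0, 0, 0], "angular": [0, 0, 0]},
    {"grip": 0, "xyz": [0, 0, 0], "angular": [0, 0, 0]},
    {"grip": 0, "xyz": [0, 0, 20], "angular": [0, 0, 0]},
    {"grip": 0, "xyz": [0, 0, 40], "angular": [0, 0, 0]},
    {"grip": 0, "xyz": [0, 0, 54], "angular": [0, 0, 0]},
    {"grip": 0, "xyz": [0, 0, 60], "angular": [0, 0, 0]},
    {"grip": 0, "xyz": [0, 0, 60], "angular": [0, 0, 0]},
    {"grip": 0, "xyz": [0, 0, 60], "angular": [0, 0, 0]},
  ],
)

```text
time_s: 8.2
tcp_pos: [0.475, -0.0543, 0.0709]
ee_rot: [[0.203, -0.979, 0.001], [-0.979, -0.203, 0.0], [0.0, -0.001, -1.0]]
wrist_force: [0.3, -0.1, 0.2]
gripper_width: 0.005
gripper_force: 0.0
```

Emit:
move_arm(
  series=[
    {"grip": 0, "xyz": [3, -5, 0], "angular": [0, 0, 0]},
    {"grip": 0, "xyz": [5, -10, 0], "angular": [0, 0, 0]},
    {"grip": 0, "xyz": [10, -15, 0], "angular": [0, 0, 0]},
    {"grip": 0, "xyz": [15, -20, 0], "angular": [0, 0, 0]},
    {"grip": 0, "xyz": [19, -28, 0], "angular": [0, 0, 0]},
    {"grip": 0, "xyz": [22, -35, 0], "angular": [0, 0, 0]},
    {"grip": 0, "xyz": [24, -41, 0], "angular": [0, 0, 0]},
    {"grip": 0, "xyz": [25, -49, 0], "angular": [0, 0, 0]},
    {"grip": 0, "xyz": [25, -57, 0], "angular": [0, 0, 0]},
    {"grip": 0, "xyz": [23, -66, 0], "angular": [0, 0, 0]},
  ],
)

```text
time_s: 9.2
tcp_pos: [0.5436, -0.0636, 0.0703]
ee_rot: [[0.202, -0.979, -0.001], [-0.979, -0.202, -0.0], [-0.0, 0.001, -1.0]]
wrist_force: [-2.2, -0.1, 0.1]
gripper_width: 0.007
gripper_force: 0.7
```

```bash
python3 - <<'E'
from station import r
from h import *
s=r.sense();print(s["time_s"],s["tcp_pos"],s["wrist_force"])
b=r.capture("scene")["img"][150:260,240:400]
cv2.imwrite("pics/m4.png",cv2.resize(b[...,::-1],None,fx=4,fy=4,interpolation=cv2.INTER_CUBIC))
E
```

```text
9.2 [ 0.54359432 -0.06355819  0.07029867] [-2.18484966 -0.13724112  0.11716057]
```

View pics/m4.png

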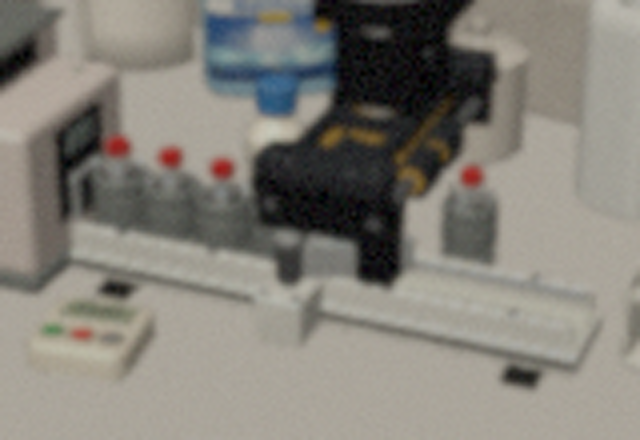

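The gate arm (≈(330,255)) is swinging ahead of the fingertips over the track, at about 2 N. I continue the arc.

Emit:
move_arm(
  series=[
    {"grip": 0, "xyz": [-3, -8, 0], "angular": [0, 0, 0]},
    {"grip": 0, "xyz": [-8, -16, 0], "angular": [0, 0, 0]},
    {"grip": 0, "xyz": [-14, -24, 0], "angular": [0, 0, 0]},
    {"grip": 0, "xyz": [-21, -29, 0], "angular": [0, 0, 0]},
    {"grip": 0, "xyz": [-28, -33, 0], "angular": [0, 0, 0]},
    {"grip": 0, "xyz": [-32, -35, 0], "angular": [0, 0, 0]},
    {"grip": 0, "xyz": [-35, -36, 0], "angular": [0, 0, 0]},
    {"grip": 0, "xyz": [-36, -36, 0], "angular": [0, 0, 0]},
  ],
)

```text
time_s: 10.05
tcp_pos: [0.5719, -0.0205, 0.0707]
ee_rot: [[0.203, -0.979, 0.001], [-0.979, -0.203, 0.0], [0.0, -0.001, -1.0]]
wrist_force: [1.1, -2.0, -0.4]
gripper_width: 0.003
gripper_force: 1.4
```

Emit:
move_arm(
  series=[
    {"grip": 0, "xyz": [-1, 0, 0], "angular": [0, 0, 0]},
    {"grip": 0, "xyz": [-2, 0, 0], "angular": [0, 0, 0]},
  ],
)

```text
time_s: 10.25
tcp_pos: [0.5718, -0.0203, 0.0708]
ee_rot: [[0.203, -0.979, 0.002], [-0.979, -0.203, -0.002], [0.002, -0.001, -1.0]]
wrist_force: [4.0, -10.2, -2.4]
gripper_width: 0.005
gripper_force: 5.1
```

Emit:
move_arm(
  series=[
    {"grip": 0, "xyz": [-1, 0, 0], "angular": [0, 0, 0]},
  ],
)

```text
time_s: 10.35
tcp_pos: [0.5718, -0.0201, 0.0708]
ee_rot: [[0.203, -0.979, 0.002], [-0.979, -0.203, -0.003], [0.003, -0.001, -1.0]]
wrist_force: [4.7, -13.1, -4.1]
gripper_width: 0.004
gripper_force: 7.0
```

The gate met its stop: force rose to 13 N with no motion, and the arm's face is about 4 mm clear of carrier 4. I back off and lift clear.

Emit:
move_arm(
  series=[
    {"grip": 0, "xyz": [3, 0, 0], "angular": [0, 0, 0]},
    {"grip": 0, "xyz": [10, 0, 0], "angular": [0, 0, 0]},
    {"grip": 0, "xyz": [25, 0, 0], "angular": [0, 0, 0]},
    {"grip": 0, "xyz": [40, 0, 0], "angular": [0, 0, 0]},
    {"grip": 0, "xyz": [40, 0, -40], "angular": [0, 0, 0]},
    {"grip": 0, "xyz": [40, 0, -85], "angular": [0, 0, 0]},
    {"grip": 0, "xyz": [40, 0, -130], "angular": [0, 0, 0]},
    {"grip": 0, "xyz": [80, 30, -175], "angular": [0, 0, 0]},
    {"grip": 0, "xyz": [120, 60, -190], "angular": [0, 0, 0]},
    {"grip": 0, "xyz": [160, 90, -190], "angular": [0, 0, 0]},
  ],
)

```text
time_s: 11.35
tcp_pos: [0.5231, -0.1794, 0.2623]
ee_rot: [[0.204, -0.979, 0.007], [-0.979, -0.204, -0.001], [0.002, -0.006, -1.0]]
wrist_force: [0.7, -0.4, -0.6]
gripper_width: 0.005
gripper_force: 0.0
```

Emit:
move_arm(
  series=[
    {"grip": 0, "xyz": [40, 10, 0], "angular": [0, 0, 0]},
    {"grip": 0, "xyz": [80, 20, 0], "angular": [0, 0, 0]},
    {"grip": 0, "xyz": [110, 30, 0], "angular": [0, 0, 0]},
    {"grip": 0, "xyz": [110, 30, 0], "angular": [0, 0, 0]},
    {"grip": 0, "xyz": [110, 30, 0], "angular": [0, 0, 0]},
  ],
)

```text
time_s: 11.85
tcp_pos: [0.5146, -0.2926, 0.2584]
ee_rot: [[0.2, -0.98, -0.001], [-0.98, -0.2, 0.001], [-0.001, 0.0, -1.0]]
wrist_force: [0.4, 0.0, -0.1]
gripper_width: 0.005
gripper_force: 0.0
```

```bash
python3 - <<'E'
from station import r
from h import *
s=r.sense();print(s["time_s"],s["tcp_pos"],s["wrist_force"])
a=r.capture("top")["img"][170:280,225:385];b=r.capture("scene")["img"][150:260,240:400]
cv2.imwrite("pics/m5.png",cv2.resize(np.hstack([a,b])[...,::-1],None,fx=2.5,fy=2.5,interpolation=cv2.INTER_CUBIC))
E
```

```text
11.85 [ 0.51464051 -0.29260711  0.25835794] [ 0.44534515  0.03880202 -0.06729488]
```

View pics/m5.png

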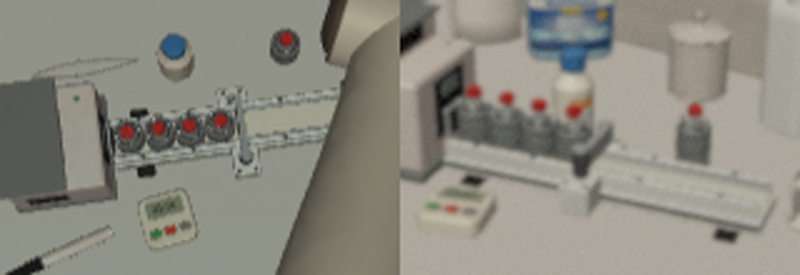

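All four carriers are closed up against the end stop: caps in the top half run from (127,131) to (220,120), a shift of about 102 mm. The gate lies across the track on its pin at ≈(240,120), and nothing else has moved.

```bash
python3 -c "
from station import r
print(r.finish_job())"
```

```text
the job is handed in; nothing more can be done
None
```

The four carriers are against the end stop, the gate is shut on its stop pin behind them, and the job was handed in at about 12 s; the hand-in returned no verdict.

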